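# Clip the applicator pen and open the grout sealer

## Robot

A 7-joint arm with a two-finger parallel gripper is mounted at the origin on the work surface. World frame = base frame: x ahead of the robot, y to its left, z up, the work surface at z = 0. Lengths are in m, angles in rad, forces in N, time in s.
With the tool pointing down it reaches from about 0.425 to 0.925 m from the base axis. Payload 6.8 kg.
Tool frame: the origin (TCP) lies midway between the tips of the shut fingers; the grasp point (between the pads) lies 19 mm behind it; z points along the fingers, y is the line along which they close (so a half turn about z gives the same grasp; the last joint's range is limited). The gripper opens to 85 mm and grips with 20 to 120 N. Pads are 22 mm wide; open, the fingers measure 114 mm over their backs; the gripper's body (76 mm by 85 mm) begins 54 mm behind the grasp point. The pads swing forward as they close: fully open they stand 13 mm farther back than shut.
Start: joints at [-1.391, 0.477, 0.022, 1.555, -0.011, 1.109, -0.083], TCP at [0.192, 0.647, 0.231] pointing down, gripper open.
Joint ranges: [-2.96, 2.96], [-0.34, 2.1], [-1.41, 1.46], [0.24, 2.44], [-1.37, 4.51], [0.17, 1.92], [-2.96, 2.96]. Speed limits (rad/s): [2.39, 2.39, 3.14, 3.14, 3.14, 3.14, 3.14].

## Interface

Orientations are given as a unit quaternion [w, x, y, z].
In Python, from station import bot, imaging gives the robot as it stands.
- The arm moves only by the tool move_arm, never from a script. Its argument "commands" is a list that holds one entry, the list of rows, each a list of 7 numbers: the shift along the tool's x, y, z in m, then the turn, a rotation vector about the tool's x, y, z in degrees, then the finger opening in m, from 0 to 0.0854. In form: [[[x, y, z, rx, ry, rz, grip], ...]]. A call has 1 to 20 rows; each row shifts and turns the commanded pose from where the row before left it, along the tool's axes as they then stand; what a row does not reach is not made up. A row lasts 1/8 s, in which the tool goes at most 62.5 mm and 10.7 degrees, less where a joint would pass 70% of its speed; a pose out of reach is approached as far as the arm can. A call is refused whole if a number of a shift passes 0.0625 or a number of a turn 10.7, either way. A call with a gripper value outside its range is refused whole. The fingers move at their own pace and stop on an object; "squeeze" is the grip in N (left out, the last holds). Time passes only in rows, so rows that do not move let the fingers close. It gives the time, the measured TCP pose, the force, the opening and the grip force at its end, in the units of the state.
- bot.get_obs(): the state, without advancing time (a new reading comes with each control period).
- imaging.read_camera(name): name is "side" or "top" or "wrist"; returns the picture (480x640x3 uint8, red, green, blue); there is no depth.
- imaging.calibration(name): a dict with "intrinsics" (3x3 intrinsics, pixels), "k1" (the pictures are not rectified: a ray, as slopes to the right and down, at radius r is drawn at 1 + k1 r^2 times it, then the intrinsics apply), "extrinsics" (4x4, takes a point from camera to world coordinates); the wrist camera has in their place "mount" (4x4, takes a point from camera to tool coordinates, whose origin is the TCP and whose axes are the flange's). Camera axes: x right, y down, z forward; pixel columns grow to the right and rows downward; lengths in m; the calibration is good to about 2 mm. A picture is of the moment at which its call begins: read the wrist's pose just before it. calibration takes no time and is no camera call.
- bot.hand_in(): hands the job in; it is judged then, once.
The state is a dict: "t": time; "q": joint angles; "joint_vel": joint speeds; "joint_torque": joint torques, N m; "eef_pos": TCP position; "tool_rot": TCP orientation; "contact_force": force on the tool from outside, world axes, zero at the start; "torque": the same for the moment, N m; "gripper_width": opening from 0.0 (shut) to 1.0 (fully open); "grasp_force": force on a finger pad.
Only numpy, scipy, OpenCV 4.12 (cv2) and the standard library are available. Lean on these libraries where they do the work, as an engineer would, in place of code of your own. Each camera call takes 0.05 s, during which the arm holds its last target. There are 200 camera calls.

## Task

Get the grout sealer ready to use: put the applicator pen down in its rest, pressing its barrel into both spring clips until the jaws snap shut over it, with the nib out over the drip dish. Then open the sealer bottle: push its safety cap down, twist it anticlockwise until it comes free and lift it off, leaving the bottle standing in its stand. Finish while still holding the cap level above the open bottle, five to ten centimetres clear of it, and leave the other things on the bench where they are.

Things in the scene. Friction and masses are not known exactly. Their poses are not given: they have to be found in the camera images.
- pen: sealer applicator pen, 45 g: round aluminium barrel 14 mm thick, 132 mm long; black hexagonal butt behind it (14 mm across flats, 26 mm); tapered tip and 6 mm nib in front. Origin on its axis at mid-barrel (7 mm over the bench when lying there); x runs along the axis to the nib. It may have rolled about x, so only the direction of x has meaning.
- pen_nib (a point): tip of the pen's nib, on its axis, 92 mm from the pen's origin.
- pen_rest: pen rest screwed to the bench: base plate 186 x 62 x 8 mm, two posts 16 mm thick centred 46 mm either side of its origin along x, each topped by an open fork; drip dish at the +x end. Origin on the bench midway between the posts; x along the pen's place to the dish, z up. Highest point 84 mm over the bench. Between the posts 76 mm of pen is free to hold, nothing under it higher than 8 mm.
- seat (a point): where the pen's origin lies when home: on the seated pen's axis, 62 mm over the bench, midway between the forks; axes as pen_rest. Each fork's slot is 15.6 mm wide, its floor 55 mm over the bench; a fixed prong stands on the +y side (slanted lead-in at its top), a sprung steel jaw on the -y side. The barrel can shift 12 mm either way before butt or tip meets a fork.
- dish (a point): centre of the drip dish's floor, 89 mm along +x from the rest's origin; steel tray 48 x 50 mm, rim 22 mm over the bench. The home pen's nib is above it.
- jaw_butt (a joint): angle (rad) of the sprung hinged jaw of the fork away from the dish: 0 closed, grows outward (to -y of the rest). Its sloping nose overhangs the slot by 4 mm. A pen pressed straight down wedges it open about 0.2 rad, at some 5 N per fork, and it snaps shut over the pen as the pen reaches the fork's floor.
- jaw_nib (a joint): the same for the fork nearest the drip dish.
- bottle_stand: wooden stand screwed to the bench, 100 x 100 x 50 mm, with a square pocket (74.4 mm wide, floor 10 mm over the bench) that keeps the square bottle from turning. Origin on the bench under its centre.
- bottle: white square plastic sealer bottle, 72 x 72 mm, about 0.5 kg, standing loose in the stand's pocket with 1.2 mm of play all round. Origin at the centre of its underside; z up along the neck. Body 90 mm high, shoulder up to 98 mm, neck 38 mm thick with three lugs that hold the cap, 48 mm across.
- bottle_mouth (a point): centre of the bottle's mouth, 127.5 mm over its underside.
- cap: round grey ribbed push-and-turn safety cap on the bottle, 58 mm across, 30 mm high, flat top, 45 g. Origin at the centre of its lower edge, when closed 112 mm over the bottle's underside and 14 mm above the shoulder; z up. At rest its inner tabs sit in notches of the neck's lugs: it neither turns nor lifts, beyond a small play.
- cap_top (a point): centre of the cap's top, 30 mm above its origin, 152 mm over the bench when closed. How it opens: push down more than 4.5 mm (6 to 7 is good; spring 4 N at first, +1 N per mm, hard stop at 7.5 mm), and while pushed turn anticlockwise seen from above. Keep it pushed up to 40 degrees; between 40 and 80 degrees it lifts straight off (60 is best; a stop at 80).
- tile_a: patterned square wall tile 150 x 150 x 9 mm lying flat (blue diamond); origin at the centre of its underside. Bystander.
- tile_b: patterned square wall tile 150 x 150 x 9 mm lying flat (four rings); origin at the centre of its underside. Bystander.
- scribe: thin chrome tile scribe lying on the bench near the pen, 150 mm long, 8 mm thick hexagonal body, pointed; much thinner than the pen; origin under its middle. Bystander, stays where it is.
- mallet: small rubber mallet lying on its side, head 52 mm across and 76 mm long, wooden handle 22 mm thick, 52 mm high in all; origin under it, x from the handle to the head. Bystander.
- rake: grey plastic grout rake with a small steel blade, 210 mm long, 26 mm wide, 18 mm high; origin under it. Bystander.
- spacer_tub: small clear open tub of tile spacers, 62 mm across, 55 mm high; origin under its centre. Bystander.
- grout_tub: closed round white tub with a grey lid, 132 mm across, 112 mm high; origin under its centre. Bystander.
- float: grout float, plate 240 x 100 mm with a wooden bar handle above it, 64 mm high in all; origin under its centre. Bystander.
Things that resemble listed ones, but are neither listed nor needed, are in the scene too. There is more than one size of the cap; the one meant has the size given above.

How it is judged:
On the way, in this order (a step that is already met when the one before it is completed fails the run):
1. the pen lies home in both clips of its rest, jaws closed over it, nib over the drip dish, and has been let go (x of pen in the frame of seat between -0.016 and 0.016 m and y of pen in the frame of seat between -0.003 and 0.003 m and z of pen in the frame of seat between -0.0025 and 0.0022 m and x of pen_nib in the frame of seat above 0.07 m and z of pen_nib in the frame of seat between -0.005 and 0.005 m and value of joint each of jaw_butt, jaw_nib below 0.05 rad and contact force between the fingers and pen below 0.05 N and linear speed of pen below 0.03 m/s), for 0.2 s.
2. the cap is pushed down against its spring on the standing bottle (angle between bottle's own z axis and vertical below 0.06 rad and horizontal distance between bottle and bottle_stand below 0.005 m and z of bottle in the frame of bottle_stand between 0.006 and 0.014 m and z of cap in the frame of bottle below 0.108 m and contact force between anything else and cap above 2 N), for 0.1 s.
At the end, for the whole second after the job is handed in: Pen at full depth in both clips (2.2 mm; 16 mm along its axis), jaws within 0.05 rad of closed, nib over the dish, untouched; bottle upright in its pocket; fingers hold the cap still, tilted under 0.25 rad, within 30 mm of the bottle's axis, 35 to 150 mm above its closed height (x of pen in the frame of seat between -0.016 and 0.016 m and y of pen in the frame of seat between -0.003 and 0.003 m and z of pen in the frame of seat between -0.0025 and 0.0022 m and x of pen_nib in the frame of seat above 0.07 m and z of pen_nib in the frame of seat between -0.005 and 0.005 m and value of joint each of jaw_butt, jaw_nib below 0.05 rad and angle between bottle's own z axis and vertical below 0.06 rad and horizontal distance between bottle and bottle_stand below 0.005 m and z of bottle in the frame of bottle_stand between 0.006 and 0.014 m and z of cap in the frame of bottle between 0.147 and 0.262 m and horizontal distance between cap and bottle below 0.03 m and angle between cap's own z axis and vertical below 0.25 rad and linear speed of cap below 0.03 m/s and contact force between the fingers and cap above 1 N and contact force between cap and bottle below 0.05 N and contact force between each of the arm, the fingers and pen below 0.05 N); the arm keeps its last pose, push and grip.
It fails at once if the bottle is lifted out of its stand's pocket (more than 15 mm) or tipped over (z of bottle in the frame of bottle_stand above 0.025 m or angle between bottle's own z axis and vertical above 0.35 rad).
It fails at once if another thing on the bench is shifted by more than 30 mm (distance of any of tile_a, tile_b, scribe, mallet, rake, spacer_tub, grout_tub, float from where it was at the start of the episode above 0.03 m).
It also fails if it takes over 61 s, if anything falls off the work surface, if the arm or the gripper's body presses on something with over 40 N, if the wrist force passes 120 N, or if a joint passes its speed limit or range.

## Working session

There is one attempt and no reset: what is moved stays moved. The work goes in short steps, Python scripts to look and compute and a tool call to move; the robot and the scene stay as the last step left them, time stands still between calls to the robot, and variables do not carry over. Pictures are saved under pics/ and viewed, at most 10 in all, crops included, and the job is handed in when it is done.

Besides the shell and the picture viewer there is one more tool, called after "Request:" in YAML: its name, and indented under it one key for each argument. move_arm: Moves the arm, as the interface text tells. Its arguments: {"type":"object","properties":{"commands":{"type":"array","items":{"type":"array","items":{"type":"array","items":{"type":"number"}}}},"squeeze":{"type":"number"}},"required":["commands"]}

```bash
ls; mkdir -p pics; python3 - <<'E'
from station import bot, imaging
import cv2
o=bot.get_obs();print(o)
for n in ["top","side","wrist"]:
    im=imaging.read_camera(n);cv2.imwrite(f"pics/{n}0.png",im[:,:,::-1])
    print(n,imaging.calibration(n))
E
```

```text
pics
{'t': 0.0, 'q': array([-1.3911316 ,  0.47779216,  0.02229141,  1.55643637, -0.01153507,
        1.10926317, -0.08311894]), 'joint_vel': array([ 5.15887361e-04, -1.43474292e-03, -1.64240514e-03, -1.75555936e-03,
       -1.64663872e-03,  1.50629079e-03,  9.20657345e-05]), 'joint_torque': array([-3.84055802e-04, -5.96436954e+01,  1.60756007e+00, -2.81199986e+01,
        1.24858349e-02,  9.02235130e-03, -1.86666426e-05]), 'eef_pos': array([0.19138237, 0.64670106, 0.23033644]), 'tool_rot': array([-8.85256606e-05,  1.43371480e-01,  9.89668547e-01, -8.81928192e-04]), 'contact_force': array([-0.49584742,  1.44917315,  0.21060334]), 'torque': array([ 0.00542832,  0.01569455, -0.00514886]), 'grasp_force': 0.0, 'gripper_width': 0.9994363931501822}
top {'intrinsics': array([[526.28208669,   0.        , 314.22735898],
       [  0.        , 526.28208669, 237.60716569],
       [  0.        ,   0.        ,   1.        ]]), 'k1': -0.10555102898637454, 'extrinsics': array([[ 0.00467558, -0.9980139 ,  0.06282031,  0.41697979],
       [-0.99998321, -0.00445122,  0.00371096, -0.05416379],
       [-0
[... 431 characters left out ...]
789756, -0.7428804 ],
       [-0.01549175, -0.64798152, -0.76149849,  1.23088099],
       [ 0.        ,  0.        ,  0.        ,  1.        ]])}
wrist {'intrinsics': array([[405.67811279,   0.        , 318.49632872],
       [  0.        , 405.67811279, 238.52379504],
       [  0.        ,   0.        ,   1.        ]]), 'k1': -0.07192787207004751, 'mount': array([[ 5.67195193e-04, -9.51788577e-01, -3.06754271e-01,
         7.74075189e-02],
       [ 9.99998371e-01,  1.06557976e-03, -1.45723277e-03,
         4.63493601e-04],
       [ 1.71384865e-03, -3.06752944e-01,  9.51787631e-01,
        -1.41615774e-01],
       [ 0.00000000e+00,  0.00000000e+00,  0.00000000e+00,
         1.00000000e+00]])}
```

View pics/top0.png

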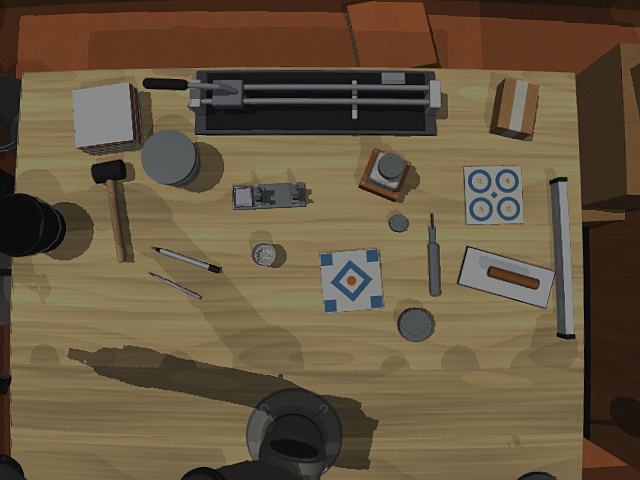

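View pics/side0.png

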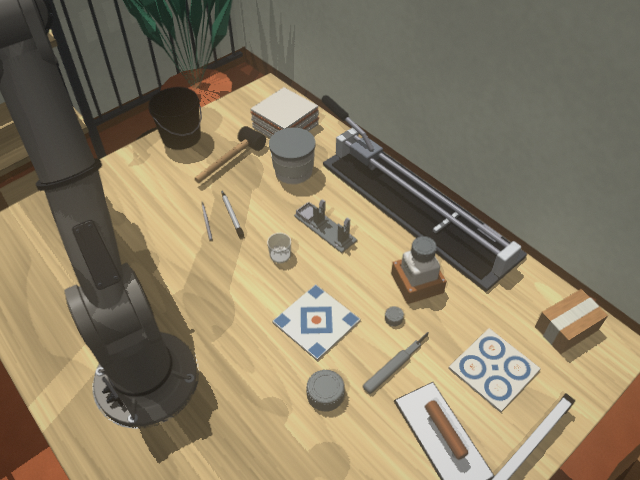

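```bash
cat > m.py <<'E'
import cv2,numpy as np
t=cv2.imread("pics/top0.png");s=cv2.imread("pics/side0.png")
def c(im,x,y,w,h):return cv2.resize(im[y:y+h,x:x+w],(400,300),interpolation=cv2.INTER_CUBIC)
a=np.vstack([np.hstack([c(t,220,160,100,75),c(t,140,230,100,75)]),np.hstack([c(s,285,180,80,60),c(t,345,135,80,60)])])
cv2.imwrite("pics/m1.png",a)
E
python3 m.py
```

```text
(no output)
```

View pics/m1.png

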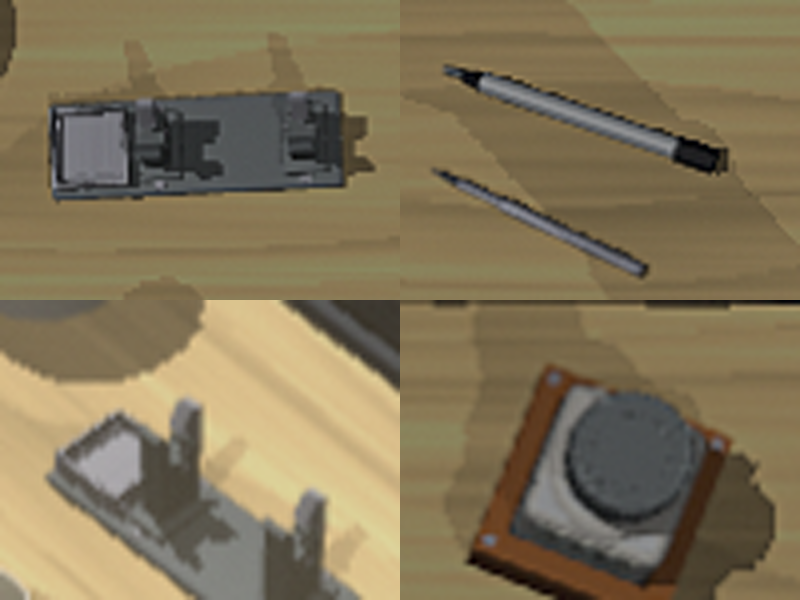

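```bash
cat > h.py <<'E'
import numpy as np, cv2
from station import bot, imaging
from scipy.spatial.transform import Rotation as R
def Rt(o): w,x,y,z=o['tool_rot']; return R.from_quat([x,y,z,w]).as_matrix()
def shot(name,f=None):
    o=bot.get_obs(); im=imaging.read_camera(name)[:,:,::-1].copy()
    if f: cv2.imwrite(f,im)
    return im,ext(name,o)
def ext(name,o=None):
    c=imaging.calibration(name)
    if name!='wrist': return c['extrinsics']
    T=np.eye(4);T[:3,:3]=Rt(o);T[:3,3]=o['eef_pos'];return T@c['mount']
def ray(name,px,E):
    c=imaging.calibration(name)
    p=cv2.undistortPoints(np.array(px,float).reshape(-1,1,2),c['intrinsics'],np.array([c['k1'],0,0,0,0]))[:,0]
    d=np.c_[p,np.ones(len(p))]@E[:3,:3].T
    return E[:3,3],d
def plane(name,px,z,E=None):
    if E is None:E=ext(name)
    o,d=ray(name,px,E); return o+d*((z-o[2])/d[:,2])[:,None]
def proj(name,P,E):
    c=imaging.calibration(name);Ei=np.linalg.inv(E)
    return cv2.projectPoints(np.array(P,float).reshape(-1,1,3),cv2.Rodrigues(Ei[:3,:3])[0],Ei[:3,3],c['intrinsics'],np.array([c['k1'],0,0,0,0]))[0][:,0]
def goto(o,pos,xdir_deg):
    """shift in tool axes and rotvec (deg) to tool-down pose with tool x at heading xdir_deg in world"""
    a=np.radians(xdir_deg);x=np.array([np.cos(a),np.sin(a),0]);z=np.array([0,0,-1.]);G=np.c_[x,np.cross(z,x),z]
    M=Rt(o); return M.T@(np.array(pos)-o['eef_pos']), np.degrees(R.from_matrix(M.T@G).as_rotvec())
E
python3 - <<'E'
from h import *
np.set_printoptions(precision=4,suppress=True)
p=plane('top',[[151.1,247.1],[220.5,270]],.007);print(p,np.linalg.norm(p[0]-p[1]))
print(plane('top',[[306.2,206],[305.5,182.7]],.008),plane('top',[[233.5,209.8],[232.2,184.8]],.022))
print(plane('top',[[391.1,165.8]],.152),plane('top',[[483,282]],.0))
o=bot.get_obs();print(o['eef_pos'],Rt(o))
E
```

```text
[[0.4743 0.3667 0.007 ]
 [0.4174 0.1871 0.007 ]] 0.188433334743379
[[ 0.5805 -0.0285  0.008 ]
 [ 0.6401 -0.0264  0.008 ]] [[0.5686 0.1539 0.022 ]
 [0.632  0.1582 0.022 ]]
[[ 0.6559 -0.224   0.152 ]] [[ 0.3893 -0.4804  0.    ]]
[0.1915 0.6468 0.2306] [[-0.9589  0.2838 -0.0003]
 [ 0.2838  0.9589 -0.0013]
 [-0.0001 -0.0014 -1.    ]]
```

Request:
move_arm:
  commands:
    - [[-0.035,-0.028,0,0,0,0,0.0854],[-0.035,-0.028,0,0,0,0,0.0854],[-0.035,-0.028,0,0,0,0,0.0854],[-0.035,-0.028,0,0,0,0,0.0854],[-0.035,-0.028,0,0,0,0,0.0854],[-0.035,-0.028,0,0,0,0,0.0854],[-0.035,-0.028,0,0,0,0,0.0854],[-0.035,-0.028,0,0,0,0,0.0854],[-0.035,-0.028,0,0,0,0,0.0854],[-0.035,-0.028,0,0,0,0,0.0854],[0,0,0,0,0,10.1,0.0854],[0,0,0,0,0,10.1,0.0854],[0,0,0,0,0,10.1,0.0854],[0,0,0,0,0,10.1,0.0854],[0,0,0,0,0,10.1,0.0854],[0,0,0,0,0,10.1,0.0854],[0,0,0,0,0,10.1,0.0854],[0,0,0,0,0,10.1,0.0854],[0,0,0,0,0,10.1,0.0854],[0,0,0,0,0,0,0.0854]]

```text
t: 2.65
eef_pos: [0.4475, 0.2794, 0.2311]
tool_rot: [0.0, 0.805, 0.593, -0.0]
contact_force: [0.6, 0.2, 0.3]
gripper_width: 1.001
grasp_force: 0.0
```

```bash
python3 - <<'E'
from h import *
np.set_printoptions(precision=4,suppress=True)
im,E=shot('wrist','pics/w1.png');o=bot.get_obs();print(o['t'],o['eef_pos'],o['q'],Rt(o)[:,0],E[:3,3])
E
```

```text
2.7 [0.4475 0.2794 0.2311] [-1.0413  0.2435  0.4334  1.9297 -0.121   0.9938 -0.8526] [ 0.2952  0.9554 -0.0003] [0.4716 0.3543 0.3727]
```

View pics/w1.png

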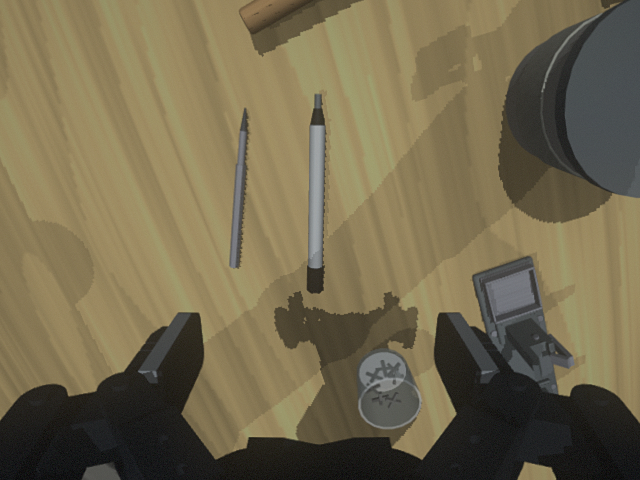

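```bash
python3 - <<'E'
from h import *
np.set_printoptions(precision=4,suppress=True)
im=cv2.imread('pics/w1.png');o=bot.get_obs();E=ext('wrist',o)
# bright barrel mask
g=cv2.cvtColor(im,cv2.COLOR_BGR2HSV);m=((g[:,:,1]<45)&(g[:,:,2]>110)).astype(np.uint8);m[:, :295]=0;m[:,340:]=0;m[300:]=0;m[:90]=0
ys,xs=np.nonzero(m);print(len(xs),xs.min(),xs.max(),ys.min(),ys.max())
vx,vy,x0,y0=cv2.fitLine(np.c_[xs,ys].astype(np.float32),cv2.DIST_HUBER,0,.01,.01).ravel();print(vx,vy,x0,y0)
L=lambda r:[x0+vx/vy*(r-y0),r]
for r in (93,124.5,267.5,292): print(r,L(r),plane('wrist',[L(r)],.007,E)[0])
a,b,n,u=plane('wrist',[L(124.5),L(267.5),L(93),L(292)],.007,E)
print(np.linalg.norm(a-b),np.linalg.norm(n-u),(a+b)/2,(n+u)/2,np.degrees(np.arctan2(*(a-b)[1::-1])))
print('scribe',plane('wrist',[[245,109],[235,267]],.004,E),'tub base',plane('wrist',[[390,362],[358,408]],.055,E))
print('TCP',o['eef_pos'],np.degrees(np.arctan2(*Rt(o)[1::-1,0])))
E
```

```text
1907 308 323 94 267
0.013740064 -0.9999056 315.39862 195.06479
93 [np.float32(316.80112), 93] [0.4744 0.367  0.007 ]
124.5 [np.float32(316.3683), 124.5] [0.4663 0.3419 0.007 ]
267.5 [np.float32(314.40326), 267.5] [0.4247 0.2144 0.007 ]
292 [np.float32(314.0666), 292] [0.4166 0.1895 0.007 ]
0.1341690469672052 0.18663201265318857 [0.4455 0.2782 0.007 ] [0.4455 0.2782 0.007 ] 71.95828693788027
scribe [[0.4106 0.373  0.004 ]
 [0.3501 0.2366 0.004 ]] tub base [[0.4694 0.1224 0.055 ]
 [0.4275 0.0805 0.055 ]]
TCP [0.4475 0.2794 0.2311] 72.82767597005773
```

Request:
move_arm:
  commands:
    - [[-0.002,-0.0015,0.04,0,0,0.9,0.05],[0,0,0.05,0,0,0,0.05],[0,0,0.05,0,0,0,0.05],[0,0,0.045,0,0,0,0.05],[0,0,0.025,0,0,0,0.05],[0,0,0.01,0,0,0,0.05],[0,0,0.006,0,0,0,0.05],[0,0,0,0,0,0,0.05],[0,0,0,0,0,0,0.0],[0,0,0,0,0,0,0.0],[0,0,0,0,0,0,0.0],[0,0,0,0,0,0,0.0],[0,0,0,0,0,0,0.0]]
  squeeze: 60

```text
t: 4.32
eef_pos: [0.446, 0.2783, 0.0062]
tool_rot: [-0.0, 0.811, 0.586, 0.001]
contact_force: [-1.1, -0.4, 6.8]
gripper_width: 0.127
grasp_force: 58.6
```

Request:
move_arm:
  commands:
    - [[0,0,-0.02,0,0,0,0],[0,0,-0.05,0,0,0,0],[0,0,-0.06,0,0,0,0],[0,0,-0.05,0,0,0,0],[0,0,-0.01,0,0,0,0],[0,0,0,0,0,0,0]]

```text
t: 5.08
eef_pos: [0.4455, 0.2781, 0.1955]
tool_rot: [-0.0, 0.81, 0.586, 0.0]
contact_force: [-1.0, -0.2, -1.2]
gripper_width: 0.128
grasp_force: 58.9
```

```bash
python3 - <<'E'
from h import *
np.set_printoptions(precision=4,suppress=True)
im,E=shot('wrist','pics/w2.png');o=bot.get_obs();print(o['t'],o['eef_pos'],o['gripper_width'],o['contact_force'],o['q'])
E
```

```text
5.125 [0.445  0.2777 0.1944] 0.1241900225437865 [-0.2616 -0.4999 -1.9317] [-1.0496  0.2871  0.4495  1.9753 -0.1562  0.9136 -0.8391]
```

View pics/w2.png

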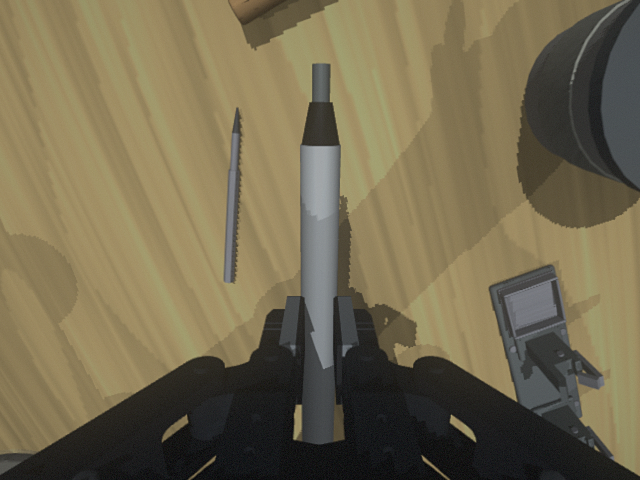

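Request:
move_arm:
  commands:
    - [[-0.02,0.025,-0.01,0,0,0,0],[-0.03,0.04,-0.01,0,0,0,0],[-0.03,0.04,0,0,0,0,0],[-0.03,0.04,0,0,0,0,0],[-0.03,0.04,0,0,0,0,0],[-0.03,0.04,0,0,0,0,0],[0,0,0,0,0,-7.3,0],[0,0,0,0,0,-7.3,0],[0,0,0,0,0,-7.3,0],[0,0,0,0,0,0,0],[0,0,0,0,0,0,0]]

```text
t: 6.5
eef_pos: [0.6054, 0.0458, 0.214]
tool_rot: [-0.001, 0.685, 0.728, -0.001]
contact_force: [0.0, 0.5, 0.1]
gripper_width: 0.123
grasp_force: 58.9
```

```bash
python3 - <<'E'
from h import *
np.set_printoptions(precision=4,suppress=True)
im,E=shot('wrist','pics/w3.png');o=bot.get_obs();print(o['t'],o['eef_pos'],o['gripper_width'],o['contact_force'],np.degrees(np.arctan2(*Rt(o)[1::-1,0])))
im=cv2.imread('pics/w2.png')
# pen in tool frame from w2
M=imaging.calibration('wrist')['mount']
def tz(px):
    c,d=ray('wrist',px,M); return c,d
c,d=tz([[320,64],[320,145]])
# tool x,z : x=c+s*dx ; z same for both and x diff .026
k=d[:,0]/d[:,2]; z=c[2]+.026/(k[0]-k[1]); print('pen z tool',z,'x nib',c[0]+k[0]*(z-c[2]))
for w in (10,20,30,40):
    pass
for zz in (-.002,-.005,-.008,-.012): 
    x=c[0]+k*(zz-c[2]); print(zz,x)
for zz in (-.002,-.005,-.008,-.012):
    c,d=tz([[301,146],[340,146]]);P=c+d*((zz-c[2])/d[:,2])[:,None];print(zz,P[1,1]-P[0,1],P.mean(0))
E
```

```text
6.55 [0.6055 0.0459 0.2144] 0.12927756061475593 [ 0.2297 -0.0604 -0.5423] 93.49586022080692
pen z tool -0.0006183540946463062 x nib 0.09235013283057075
-0.002 [0.0922 0.0665]
-0.005 [0.0919 0.0667]
-0.008 [0.0916 0.067 ]
-0.012 [0.0912 0.0673]
-0.002 0.01318559430518454 [ 0.0661  0.0017 -0.002 ]
-0.005 0.01290226999348723 [ 0.0664  0.0017 -0.005 ]
-0.008 0.012618945681789919 [ 0.0667  0.0017 -0.008 ]
-0.012 0.012241179932860172 [ 0.067   0.0016 -0.012 ]
```

View pics/w3.png

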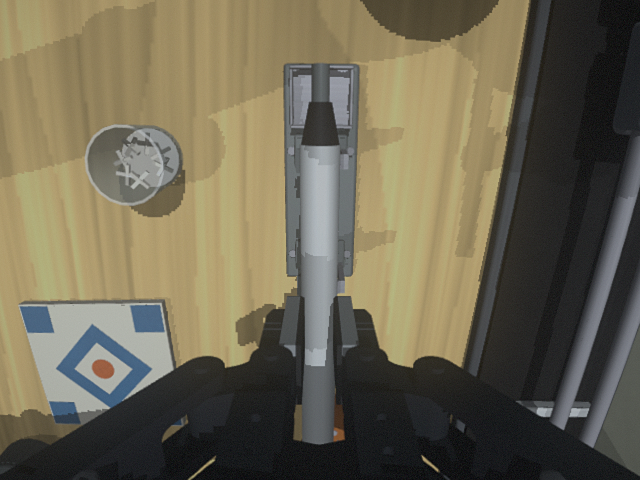

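```bash
python3 - <<'E'
from h import *
a=cv2.imread('pics/w3.png');b=cv2.imread('pics/w2.png')
A=cv2.resize(a[50:290,270:375],None,fx=2.5,fy=2.5,interpolation=3)
B=cv2.resize(b[255:465,480:615],None,fx=2.85,fy=2.85,interpolation=3)
h=600;c=np.zeros((h,A.shape[1]+B.shape[1],3),np.uint8);c[:A.shape[0],:A.shape[1]]=A;c[:min(h,B.shape[0]),A.shape[1]:]=B[:h]
cv2.imwrite('pics/m2.png',c);print(c.shape,A.shape)
g=cv2.cvtColor(a,cv2.COLOR_BGR2HSV);m=(g[:,:,1]<60)
for r in range(56,290,12):
    x=np.nonzero(m[r,270:375])[0]+270; print(r,(x.min(),x.max()) if len(x) else None,end=' ')
E
```

```text
(600, 647, 3) (600, 262, 3)
56 None 68 (np.int64(284), np.int64(359)) 80 (np.int64(284), np.int64(358)) 92 (np.int64(284), np.int64(358)) 104 (np.int64(284), np.int64(357)) 116 (np.int64(284), np.int64(357)) 128 (np.int64(284), np.int64(357)) 140 (np.int64(285), np.int64(356)) 152 (np.int64(285), np.int64(356)) 164 (np.int64(285), np.int64(356)) 176 (np.int64(285), np.int64(355)) 188 (np.int64(285), np.int64(355)) 200 (np.int64(285), np.int64(354)) 212 (np.int64(286), np.int64(354)) 224 (np.int64(286), np.int64(354)) 236 (np.int64(286), np.int64(353)) 248 (np.int64(286), np.int64(353)) 260 (np.int64(286), np.int64(352)) 272 (np.int64(287), np.int64(352)) 284 (np.int64(297), np.int64(344))
```

View pics/m2.png

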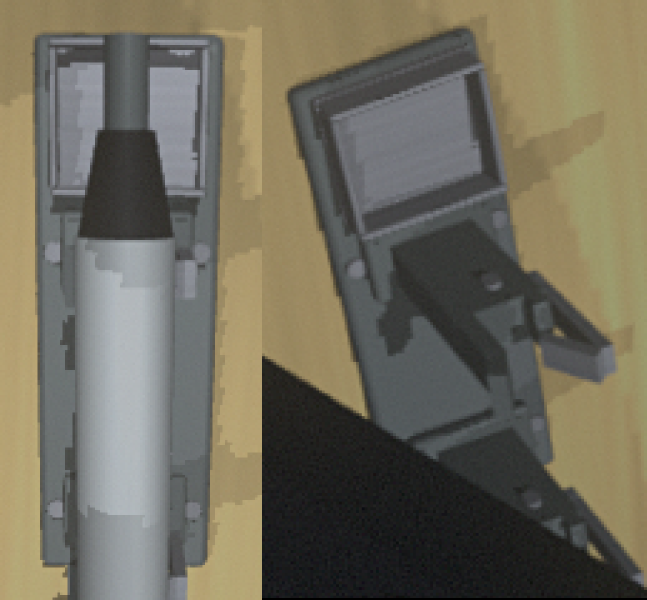

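```bash
python3 - <<'E'
from h import *
np.set_printoptions(precision=4,suppress=True)
o=bot.get_obs();E=ext('wrist',o)
P=plane('wrist',[[283.7,66],[359.4,66],[286.9,277],[352.6,277]],.008,E)
print(P,np.linalg.norm(P[0]-P[1]),np.linalg.norm(P[2]-P[3]),np.linalg.norm(P[0]-P[2]))
f=(P[0]+P[1])/2;n=(P[2]+P[3])/2;d=(f-n)/np.linalg.norm(f-n);print(f,n,np.degrees(np.arctan2(d[1],d[0])))
T=Rt(o);print('tool frame',[(T.T@(q-o['eef_pos'])) for q in (f,n)])
# dish in same image: rim z .022, far outer row 66? near outer row 128
print(plane('wrist',[[320,68],[320,128]],.022,E), plane('wrist',[[291.5,150.5],[351,150.5],[292,253.5],[347,253.5]],.009,E))
# top camera check
p=plane('top',[[306.2,206],[305.5,182.7]],.008);print(p.mean(0))
E
```

```text
[[ 0.5717  0.1554  0.008 ]
 [ 0.6324  0.1591  0.008 ]
 [ 0.5815 -0.0275  0.008 ]
 [ 0.6426 -0.0237  0.008 ]] 0.06073553924028931 0.06116539800042923 0.1831229324092663
[0.602  0.1572 0.008 ] [ 0.612  -0.0256  0.008 ] 93.12644441328914
tool frame [array([0.1115, 0.0036, 0.2063]), array([-0.0717,  0.0025,  0.2064])]
[[0.6009 0.1543 0.022 ]
 [0.6038 0.1091 0.022 ]] [[ 0.581   0.0886  0.009 ]
 [ 0.6311  0.0917  0.009 ]
 [ 0.5853 -0.0036  0.009 ]
 [ 0.6353 -0.0005  0.009 ]]
[ 0.6103 -0.0275  0.008 ]
```

Request:
move_arm:
  commands:
    - [[-0.002,0.001,0.025,0,0,0.5,0],[0,0,0.04,0,0,0,0],[0,0,0.03,0,0,0,0],[0,0,0.02,0,0,0,0],[0,0,0,0,0,0,0],[0,0,0,0,0,0,0]]

```text
t: 7.3
eef_pos: [0.608, 0.044, 0.1013]
tool_rot: [0.001, 0.688, 0.726, 0.001]
contact_force: [-0.2, -0.1, -1.0]
gripper_width: 0.13
grasp_force: 58.9
```

```bash
python3 - <<'E'
from h import *
np.set_printoptions(precision=4,suppress=True)
im,E=shot('wrist','pics/w4.png');o=bot.get_obs();print(o['t'],o['eef_pos'],o['contact_force'],np.degrees(np.arctan2(*Rt(o)[1::-1,0])))
s,Es=shot('side','pics/s4.png')
A=cv2.resize(im[60:360,240:400],None,fx=2,fy=2,interpolation=3)
u=proj('side',[[.607,.044,.07]],Es)[0].astype(int);print(u)
B=cv2.resize(s[u[1]-55:u[1]+45,u[0]-55:u[0]+45],(480,480),interpolation=3)
c=np.zeros((600,800,3),np.uint8);c[:600,:320]=A;c[:480,320:]=B;cv2.imwrite('pics/m3.png',c)
E
```

```text
7.35 [0.6081 0.044  0.1016] [ 1.0803 -0.659  -1.5375] 93.0891189304003
[331 215]
```

View pics/m3.png

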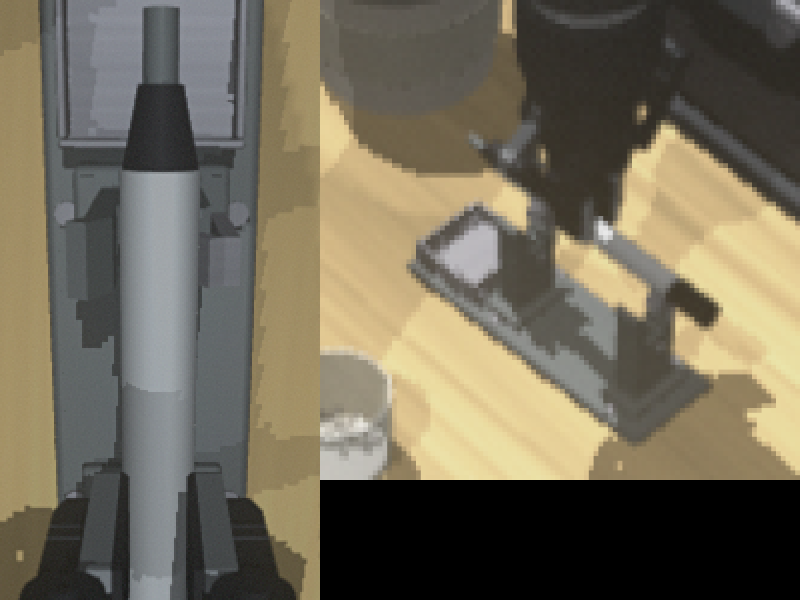

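Request:
move_arm:
  commands:
    - [[0,-0.0015,0.005,0,0,0,0],[0,0,0.005,0,0,0,0],[0,0,0.004,0,0,0,0],[0,0,0.004,0,0,0,0],[0,0,0.004,0,0,0,0],[0,0,0.004,0,0,0,0],[0,0,0,0,0,0,0]]

```text
t: 8.28
eef_pos: [0.6053, 0.0439, 0.074]
tool_rot: [-0.0, 0.688, 0.726, -0.0]
contact_force: [-1.5, 0.1, 0.0]
gripper_width: 0.128
grasp_force: 58.9
```

Request:
move_arm:
  commands:
    - [[0,0,0.003,0,0,0,0],[0,0,0,0,0,0,0]]

```text
t: 8.52
eef_pos: [0.6055, 0.0439, 0.0711]
tool_rot: [-0.0, 0.688, 0.726, -0.0]
contact_force: [-1.0, -0.3, -0.3]
gripper_width: 0.127
grasp_force: 59.0
```

Request:
move_arm:
  commands:
    - [[0,0.0008,0.003,0,0,0,0],[0,0,0.002,0,0,0,0],[0,0,0,0,0,0,0]]

```text
t: 8.9
eef_pos: [0.6056, 0.044, 0.0654]
tool_rot: [-0.001, 0.688, 0.726, -0.001]
contact_force: [-2.8, -0.2, -3.9]
gripper_width: 0.128
grasp_force: 58.7
```

Request:
move_arm:
  commands:
    - [[0,0,0.002,0,0,0,0],[0,0,0.002,0,0,0,0],[0,0,0,0,0,0,0]]

```text
t: 9.28
eef_pos: [0.6073, 0.044, 0.0625]
tool_rot: [0.001, 0.688, 0.726, 0.001]
contact_force: [0.4, 0.3, -2.0]
gripper_width: 0.128
grasp_force: 58.9
```

Request:
move_arm:
  commands:
    - [[0,0,0.0015,0,0,0,0],[0,0,0.0015,0,0,0,0],[0,0,0,0,0,0,0]]

```text
t: 9.65
eef_pos: [0.6073, 0.044, 0.061]
tool_rot: [0.0, 0.688, 0.726, 0.001]
contact_force: [-4.8, 1.2, 12.3]
gripper_width: 0.132
grasp_force: 60.2
```

Request:
move_arm:
  commands:
    - [[0,0,0.0015,0,0,0,0],[0,0,0.0015,0,0,0,0],[0,0,0,0,0,0,0]]

```text
t: 10.02
eef_pos: [0.6075, 0.044, 0.0607]
tool_rot: [-0.0, 0.688, 0.726, 0.002]
contact_force: [-12.5, -0.4, 36.7]
gripper_width: 0.128
grasp_force: 62.5
```

```bash
python3 - <<'E'
from h import *
im,E=shot('wrist','pics/w5.png')
s,Es=shot('side','pics/s5.png');u=[331,215]
o=bot.get_obs();print(o['t'],o['eef_pos'],o['contact_force'])
A=cv2.resize(im[60:360,240:400],None,fx=2,fy=2,interpolation=3)
B=cv2.resize(s[u[1]-55:u[1]+45,u[0]-55:u[0]+45],(480,480),interpolation=3)
c=np.zeros((600,800,3),np.uint8);c[:600,:320]=A;c[:480,320:]=B;cv2.imwrite('pics/m4.png',c)
E
```

```text
10.125 [0.6074694  0.0440559  0.06069082] [-11.88131265   0.89088426  36.03718809]
```

View pics/m4.png

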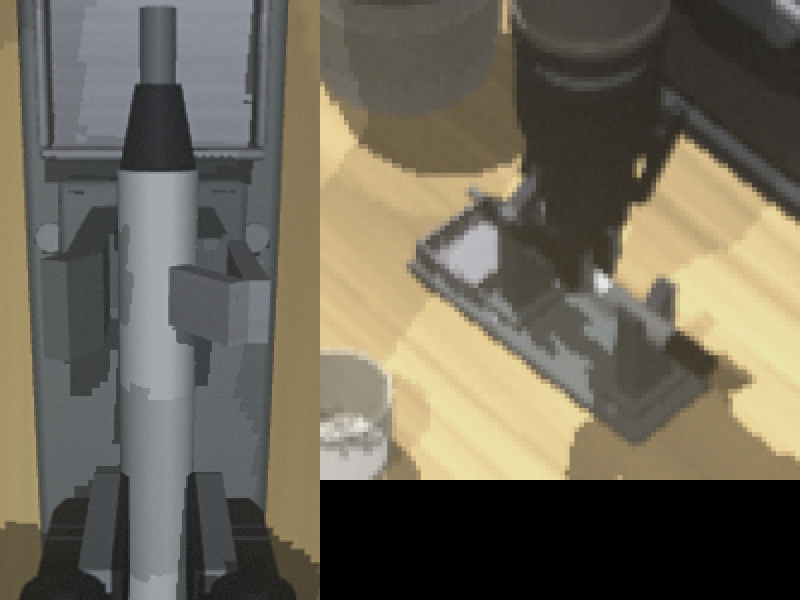

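Request:
move_arm:
  commands:
    - [[0,0,-0.0015,0,0,0,0],[0,0,-0.001,0,0,0,0],[0,0,0,0,0,0,0.03],[0,0,0,0,0,0,0.05],[0,0,0,0,0,0,0.05],[0,0,0,0,0,0,0.05],[0,0,-0.01,0,0,0,0.05],[0,0,-0.03,0,0,0,0.05],[0,0,-0.05,0,0,0,0.05],[0,0,-0.05,0,0,0,0.05],[0,0,-0.04,0,0,0,0.0854],[0,0,-0.02,0,0,0,0.0854],[0,0,0,0,0,0,0.0854],[0,0,0,0,0,0,0.0854]]

```text
t: 11.88
eef_pos: [0.6057, 0.044, 0.2579]
tool_rot: [-0.0, 0.688, 0.726, -0.001]
contact_force: [0.4, -1.4, 0.3]
gripper_width: 1.001
grasp_force: 0.0
```

```bash
python3 - <<'E'
from h import *
np.set_printoptions(precision=4,suppress=True)
im,E=shot('wrist','pics/w6.png')
t,_=shot('top','pics/t6.png')
s,Es=shot('side','pics/s6.png');u=[331,215]
o=bot.get_obs();print(o['t'],o['eef_pos'],o['contact_force'],o['q'],np.degrees(np.arctan2(*Rt(o)[1::-1,0])))
A=cv2.resize(im[60:360,240:400],None,fx=2,fy=2,interpolation=3)
B=cv2.resize(s[u[1]-55:u[1]+45,u[0]-55:u[0]+45],(300,300),interpolation=3)
C=cv2.resize(t[120:220,340:440],(300,300),interpolation=3)
c=np.zeros((600,620,3),np.uint8);c[:600,:320]=A;c[:300,320:]=B;c[300:,320:]=C;cv2.imwrite('pics/m5.png',c)
E
```

```text
12.025 [0.6057 0.0439 0.2575] [-1.253   0.0625  0.1783] [-0.5363  0.3658  0.4736  1.7183 -0.1833  1.1038  0.048 ] 93.10878471506314
```

View pics/m5.png

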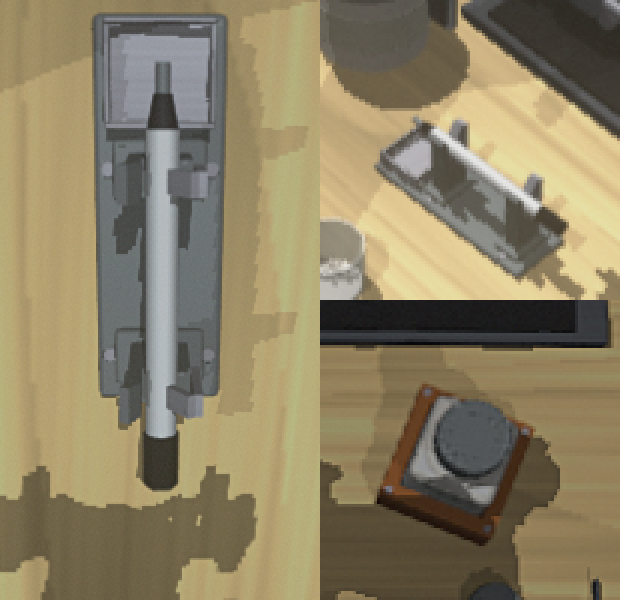

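Request:
move_arm:
  commands:
    - [[-0.03,0.004,0,0,0,0,0.0854],[-0.05,0.007,0,0,0,0,0.0854],[-0.055,0.007,0,0,0,0,0.0854],[-0.055,0.007,0,0,0,0,0.0854],[-0.05,0.007,0,0,0,0,0.0854],[-0.03,0.004,0,0,0,0,0.0854],[0,0,0,0,0,0,0.0854],[0,0,0,0,0,0,0.0854]]

```text
t: 13.02
eef_pos: [0.6569, -0.2225, 0.2578]
tool_rot: [-0.001, 0.687, 0.726, -0.0]
contact_force: [0.3, 0.3, -0.4]
gripper_width: 1.003
grasp_force: 0.0
```

```bash
python3 - <<'E'
from h import *
np.set_printoptions(precision=4,suppress=True)
im,E=shot('wrist','pics/w7.png');o=bot.get_obs()
print(o['t'],o['eef_pos'],o['q'],np.degrees(np.arctan2(*Rt(o)[1::-1,0])))
print('expected cap px',proj('wrist',[[.656,-.224,.152],[.656+.029,-.224,.152],[.656,-.224+.029,.152]],E))
g=cv2.cvtColor(im,cv2.COLOR_BGR2GRAY);hsv=cv2.cvtColor(im,cv2.COLOR_BGR2HSV)
c=cv2.HoughCircles(cv2.GaussianBlur(g,(5,5),1),cv2.HOUGH_GRADIENT,1,20,param1=80,param2=20,minRadius=35,maxRadius=75)
print(c[0][:6])
for x,y,r in c[0][:6]:
    print(plane('wrist',[[x,y],[x+r,y],[x,y+r]],.152,E)-o['eef_pos']*[0,0,1], hsv[int(y),int(x)] if y<480 else None)
E
```

```text
13.075 [ 0.6571 -0.2219  0.2581] [-0.1068  0.528   0.517   1.5007 -0.2729  1.1863  0.5108] 93.21401533643596
expected cap px [[315.3945 238.5394]
 [360.4572 240.931 ]
 [317.8873 194.0572]]
[[317.5 233.5  45.5]
 [324.5 211.5  65.5]
 [341.5 224.5  70. ]
 [311.5 255.5  58.9]
 [335.5 187.5  48.6]
 [216.5 371.5  65.6]]
[[ 0.6572 -0.2206 -0.1061]
 [ 0.6862 -0.2189 -0.1061]
 [ 0.6589 -0.252  -0.1061]] [ 93  19 119]
[[ 0.6608 -0.2059 -0.1061]
 [ 0.7019 -0.2035 -0.1061]
 [ 0.6634 -0.2504 -0.1061]] [ 95  23 122]
[[ 0.672  -0.2137 -0.1061]
 [ 0.7166 -0.2112 -0.1061]
 [ 0.6756 -0.2625 -0.1061]] [ 90  14 111]
[[ 0.6541 -0.2357 -0.1061]
 [ 0.6923 -0.2336 -0.1061]
 [ 0.6562 -0.2786 -0.1061]] [ 85  13 120]
[[ 0.6666 -0.1903 -0.1061]
 [ 0.6966 -0.1886 -0.1061]
 [ 0.6688 -0.2216 -0.1061]] [ 45   8 190]
[[ 0.5896 -0.3294 -0.1061]
 [ 0.6373 -0.3262 -0.1061]
 [ 0.5874 -0.3912 -0.1061]] [17 21 86]
```

Request:
move_arm:
  commands:
    - [[0,-0.001,0.03,0,0,0,0.0854],[0,0,0.04,0,0,0,0.0854],[0,0,0.03,0,0,0,0.0854],[0,0,0.025,0,0,0,0.0854],[0,0,0.015,0,0,0,0.0854],[0,0,0.003,0,0,0,0.0854],[0,0,0,0,0,0,0.0854]]

```text
t: 13.95
eef_pos: [0.6565, -0.2236, 0.1166]
tool_rot: [0.0, 0.688, 0.726, 0.0]
contact_force: [0.1, 0.9, -0.2]
gripper_width: 1.001
grasp_force: 0.0
```

Request:
move_arm:
  commands:
    - [[0,0,0,0,0,0,0.05],[0,0,0,0,0,0,0.05],[0,0,0,0,0,0,0.03],[0,0,0,0,0,0,0.03],[0,0,0,0,0,0,0.03]]
  squeeze: 80

```text
t: 14.58
eef_pos: [0.6565, -0.224, 0.1163]
tool_rot: [0.001, 0.688, 0.726, 0.0]
contact_force: [-0.1, -0.0, 4.3]
gripper_width: 0.667
grasp_force: 83.8
```

Request:
move_arm:
  commands:
    - [[0,0,0.002,0,0,0,0.03],[0,0,0.002,0,0,0,0.03],[0,0,0.002,0,0,0,0.03],[0,0,0,0,0,0,0.03],[0,0,0,0,0,0,0.03]]

```text
t: 15.2
eef_pos: [0.6565, -0.224, 0.1109]
tool_rot: [0.001, 0.688, 0.726, 0.0]
contact_force: [-1.1, 1.2, 9.6]
gripper_width: 0.663
grasp_force: 84.3
```

Request:
move_arm:
  commands:
    - [[0,0,0.001,0,0,0,0.03],[0,0,0,0,0,0,0.03],[0,0,0,0,0,0,0.03]]

```text
t: 15.58
eef_pos: [0.6565, -0.224, 0.1101]
tool_rot: [0.001, 0.688, 0.726, 0.0]
contact_force: [-2.4, 1.8, 10.6]
gripper_width: 0.665
grasp_force: 84.4
```

Request:
move_arm:
  commands:
    - [[0,0,0,0,0,-4,0.03],[0,0,0,0,0,-4,0.03],[0,0,0,0,0,-4,0.03],[0,0,0,0,0,-4,0.03],[0,0,0,0,0,-4,0.03],[0,0,0,0,0,0,0.03]]

```text
t: 16.32
eef_pos: [0.6572, -0.2244, 0.1104]
tool_rot: [0.001, 0.551, 0.835, 0.001]
contact_force: [-1.4, -0.6, 10.8]
gripper_width: 0.665
grasp_force: 84.5
```

```bash
python3 - <<'E'
from h import *
o=bot.get_obs();print(o['q'],o['eef_pos'],o['contact_force'],o['torque'],np.degrees(np.arctan2(*Rt(o)[1::-1,0])))
E
```

```text
[-0.00715103  0.65153854  0.36563836  1.62413176 -0.27747899  0.91435487
  0.86374915] [ 0.65717336 -0.22439277  0.11043671] [-1.37281575 -0.61589346 10.75972729] [0.04701438 0.04653609 0.10215596] 113.14530740230549
```

Request:
move_arm:
  commands:
    - [[0,0,0,0,0,-4,0.03],[0,0,0,0,0,-4,0.03],[0,0,0,0,0,-4,0.03],[0,0,0,0,0,-4,0.03],[0,0,0,0,0,-4,0.03],[0,0,0,0,0,-4,0.03],[0,0,0,0,0,-4,0.03],[0,0,0,0,0,-4,0.03],[0,0,0,0,0,-4,0.03],[0,0,0,0,0,-4,0.03],[0,0,0,0,0,-1,0.03],[0,0,0,0,0,0,0.03],[0,0,-0.003,0,0,0,0.03],[0,0,-0.003,0,0,0,0.03],[0,0,-0.003,0,0,0,0.03],[0,0,-0.002,0,0,0,0.03],[0,0,0,0,0,0,0.03]]

```text
t: 18.45
eef_pos: [0.6553, -0.2235, 0.1191]
tool_rot: [-0.001, 0.224, 0.975, 0.0]
contact_force: [-0.1, -0.2, -0.5]
gripper_width: 0.661
grasp_force: 84.7
```

Request:
move_arm:
  commands:
    - [[0,0,-0.004,0,0,0,0.03],[0,0,-0.006,0,0,0,0.03],[0,0,-0.01,0,0,0,0.03],[0,0,-0.015,0,0,0,0.03],[0,0,-0.02,0,0,0,0.03],[0,0,-0.02,0,0,0,0.03],[0,0,-0.012,0,0,0,0.03],[0,0,0,0,0,0,0.03],[0,0,0,0,0,0,0.03],[0,0,0,0,0,0,0.03]]

```text
t: 19.7
eef_pos: [0.6555, -0.2235, 0.2058]
tool_rot: [-0.001, 0.224, 0.975, 0.0]
contact_force: [-0.6, 0.1, -1.5]
gripper_width: 0.665
grasp_force: 84.8
```

```bash
python3 - <<'E'
from h import *
np.set_printoptions(precision=4,suppress=True)
im,E=shot('wrist','pics/w8.png');s,Es=shot('side','pics/s8.png');s0=cv2.imread('pics/side0.png');s6=cv2.imread('pics/s6.png')
o=bot.get_obs();print(o['t'],o['eef_pos'],o['contact_force'],o['gripper_width'],o['grasp_force'],o['joint_vel'])
# pen region unchanged since release?
print('rest diff',np.abs(s[170:250,300:365].astype(int)-s6[170:250,300:365]).mean())
# bottle + stand region vs start
print('stand diff',np.abs(s[265:300,390:450].astype(int)-s0[265:300,390:450]).mean(), 'where cap was:',s0[248,424],s[248,424])
# cap seen between the fingers in wrist view: expected pixel of cap centre top
P=proj('wrist',[np.r_[o['eef_pos'][:2],o['eef_pos'][2]+.036]],E)[0];print(P)
g=cv2.GaussianBlur(cv2.cvtColor(im,cv2.COLOR_BGR2GRAY),(5,5),1)
c=cv2.HoughCircles(g,cv2.HOUGH_GRADIENT,1,20,param1=80,param2=20,minRadius=60,maxRadius=130);print(None if c is None else c[0][:4])
E
```

```text
19.8 [ 0.6557 -0.2236  0.206 ] [-0.7745  0.0788  0.0743] 0.6614986803780171 84.77641124845832 [-0.0011 -0.0011  0.0001 -0.003   0.0008 -0.0011 -0.0002]
rest diff 12.284230769230769
stand diff 14.382539682539683 where cap was: [120 123 120] [45 56 63]
[316.9186 373.2015]
[[318.5 345.5  92.9]
 [318.5 383.5  94.8]
 [308.5 326.5 112.9]
 [302.5 264.5  79.8]]
```

```bash
python3 - <<'E'
from h import *
a=cv2.imread('pics/s6.png');b=cv2.imread('pics/s8.png')
e=[cv2.Canny(x[170:250,295:370],60,150) for x in (a,b)]
sh,resp=cv2.phaseCorrelate(*[cv2.GaussianBlur(x.astype(np.float32),(0,0),1) for x in e]);print(sh,resp)
for x in (a,b):
    h=cv2.cvtColor(x,cv2.COLOR_BGR2HSV)[170:250,295:370];m=(h[:,:,1]<25)&(h[:,:,2]>135);y,u=np.nonzero(m);print(m.sum(),u.min()+295,u.max()+295,y.min()+170,y.max()+170,u.mean()+295,y.mean()+170)
d=cv2.cvtColor(b,cv2.COLOR_BGR2HSV)[225:310,380:455];w=(d[:,:,1]<40)&(d[:,:,2]>140);y,u=np.nonzero(w);print('bottle white',w.sum(),u.min()+380,u.max()+380,y.min()+225,y.max()+225, 'mouth exp',proj('side',[[.656,-.2225,.1375]],ext('side')),'closed cap top exp',proj('side',[[.656,-.2225,.152]],ext('side')))
E
```

```text
(0.47169701624275717, -0.022938656596735996) 0.4613540668487549
512 297 354 200 249 324.595703125 222.29296875
431 295 354 200 249 324.9466357308585 221.32946635730858
bottle white 551 387 438 225 309 mouth exp [[422.79076168 248.5660195 ]] closed cap top exp [[423.54081238 244.62688989]]
```

```bash
python3 -c "
from station import bot
print(bot.hand_in())"
```

```text
the job is handed in; nothing more can be done
None
```

I handed the job in at about 20 s, and the hand-in gave no verdict back. My last checks showed the pen clipped into both forks with its nib over the dish. The cap is off and held about 9 cm above its closed height; the bottle showed no sign of lifting, but I did not check its position in the stand directly.

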